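Shut the clamshell jig, pin it and keep it pressed

ROBOT

A 6-joint arm with a two-finger parallel gripper is mounted at the origin on the work surface. World frame = base frame: x ahead of the robot, y to its left, z up, the work surface at z = 0. Lengths are in m, angles in rad, forces in N, time in s.
With the tool pointing down it reaches from about 0.35 to 0.975 m from the base axis. Payload 4.9 kg.
Tool frame: the origin (TCP) lies midway between the tips of the shut fingers; the grasp point (between the pads) lies 19 mm behind it; z points along the fingers, y is the direction in which the jaws open and shut (so a half turn about z gives the same grasp; the last joint's range is limited). The gripper opens to 85 mm and grips with 20 to 120 N. Pads are 22 mm wide; open, the fingers measure 114 mm over their backs; the gripper's body (76 mm by 85 mm) begins 54 mm behind the grasp point. The pads swing forward as they close: fully open they stand 13 mm farther back than shut.
Start: joints at [-1.271, 0.053, 1.613, -0, 1.476, -0.119], TCP at [0.254, -0.571, 0.231] pointing down, gripper open.
Joint ranges: [-3.01, 3.01], [-1.01, 2.22], [0.06, 2.58], [-1.02, 4.17], [0.09, 2.62], [-3.14, 3.14]. Speed limits (rad/s): [2.57, 2.57, 3.14, 3.14, 3.14, 3.14].

INTERFACE

Orientations are given as [roll, pitch, yaw] about the fixed x, y, z axes, in that order (R = Rz(yaw) Ry(pitch) Rx(roll)).
In Python, from station import env gives the robot as it stands.
- The arm moves only by the shell command python3 -m inch 'ROWS' [FORCE]. ROWS is JSON, a list of rows, each an object of numbers: "dx", "dy", "dz": the shift along the tool's x, y, z in mm; "ax", "ay", "az": the turn, a rotation vector about the tool's x, y, z in rad; "gripper": the finger opening in mm, from 0 to 85.4. In form: [{"dx": .., "dy": .., "dz": .., "ax": .., "ay": .., "az": .., "gripper": ..}, ...]. A call has 1 to 10 rows; each row shifts and turns the pose as measured when the row begins, along the tool's axes as they then stand; what a row does not reach is not made up. A row lasts 1/12 s, in which the tool goes at most 41.7 mm and 7.16 degrees, less where a joint would pass 70% of its speed; a pose out of reach is approached as far as the arm can. A call with a gripper value outside its range is refused whole. The fingers move at their own pace and stop on an object; FORCE is the grip in N (left out, the last holds). Time passes only in rows, so rows that do not move let the fingers close. It gives the time, the measured TCP pose, the force and the opening at its end, in the units of the state.
- env.sense(): the state, without advancing time (a new reading comes with each control period).
- env.get_image(name): name is "side" or "top" or "wrist"; returns the picture (480x640x3 uint8, red, green, blue); there is no depth.
- env.camera_info(name): a dict with "vfov" (degrees; the focal length in pixels is half the picture's height over the tangent of half this angle, whatever the lens; pixels are square), "cx", "cy" (the principal point, pixels), "pose" (4x4, takes a point from camera to world coordinates); the wrist camera has in their place "hand_eye" (4x4, takes a point from camera to tool coordinates, whose origin is the TCP and whose axes are the flange's). Camera axes: x right, y down, z forward; pixel columns grow to the right and rows downward; lengths in m; the calibration is good to about 2 mm. A picture is of the moment at which its call begins: read the wrist's pose just before it. camera_info takes no time and is no camera call.
- env.sign_off(): hands the job in, once; it reports no verdict.
Trained networks look in the newest picture that a camera, given by its name, has taken for a name from the list of things; names that differ only in an ending like _2 or _b are one class to them, and where a whole thing is asked for, a point or a joint stands for the part that bears it (a point fixed in the world has none). Each returns a list of dicts, best first, with "confidence" (0 to 1); they miss things now and then, are a little off and sometimes report something else, mostly with a low value. They report only what shows in the picture. A call takes as long as a camera call. They do not tell look-alikes from the thing itself.
- env.find_in(camera, name): "extent" ([left, top, right, bottom] in pixels, round what is visible of it).
The state is a dict: "time_s": time; "q": joint angles; "qd": joint speeds; "tau": joint torques, N m; "position": TCP position; "orientation": TCP orientation; "wrist_force": force on the tool from outside, world axes, zero at the start; "wrist_torque": the same for the moment, N m; "opening": opening from 0.0 (shut) to 1.0 (fully open).
Only numpy, scipy, OpenCV 4.12 (cv2) and the standard library are available. Lean on these libraries where they do the work, as an engineer would, in place of code of your own. Each camera call takes 0.05 s, during which the arm holds its last target. There are 200 camera calls.

TASK

Dry-fit the split wooden blank in the clamshell jig: swing the open half fully shut against the fixed half, then take the locking pin with the square grip from the pin rack and push it through the aligned holes of the two steel lugs until it is fully home. Finally grip the two halves together from outside, one finger on each, press them firmly shut, and finish while still holding them so: do not let go at the end. Leave the thicker round-knobbed pin, the mallet, the plane and the jar where they are.

Things in the scene. Friction and masses are not known exactly. Their poses are not given: they have to be found in the camera images.
- jig: The jig's fixed plywood base board, 300 x 200 x 18 mm. Origin: bench height, 100 mm from the hinge axis towards the lugs. Its x axis points from the lugs to the hinge (away from the robot, yaw within 0.25 rad), z up. Board: x -0.16 to 0.14, y -0.06 to 0.14 (+y is the side of the swinging half). The closed halves meet in the plane y = 0.
- fixed_half: Fixed half: plywood bar with half a dark wooden blank on its inner face. Origin on the upright hinge axis at bench height, axes as jig. Bar: x -0.17 to -0.01, outer flat face y = -0.026, 20 to 64 mm above the bench (blank to 68). At the near end a steel lug plate: x -0.244 to -0.172, 50 mm wide, 32 to 46 mm above the bench, upright hole at x = -0.215, y = 0.
- moving_half: Swinging half, mirror image of the fixed one. Origin on the same hinge axis at bench height; frame equals fixed_half's when shut. Bar: x -0.17 to -0.01, outer flat face y = +0.026, 20 to 64 mm above the bench (blank to 68). Steel lug as on fixed_half but 47 to 61 mm above the bench, over the fixed lug when shut. Shut, both bars measure 52 mm across the outer faces.
- swing (a joint): Hinge of the swinging half about the upright axis, rad: 0 = shut (hard stop), grows as it opens to the jig's +y side, up to 1.1. Starts 0.35 to 0.7 open. A stiff hinge that stays where it is left; about 2 N pushed sideways 0.15 m from the axis moves it.
- hole (a point): Fixed to the base board: centre of the mouth of the pin hole in the upper lug when the jig is shut, 61 mm above the bench, 215 mm from the hinge axis. Shut, the two lugs' 12 mm holes line up below it: 29 mm through both, then 14 mm of air. Axes as jig.
- pin: Locking pin, upright, 76 mm long, 70 g: steel shank 10 mm thick, 40 mm long, its lowest 12 mm tapered to 3 mm; on top a square light-wood grip 20 x 20 x 36 mm, its flat underside the shoulder. Origin: nose tip, z up to the grip, x and y square to the grip's sides. Starts in a rack hole, shoulder on the rack's top; fully home, the shoulder rests on the upper lug.
- thick_pin: Another pin, not to be used: 13 mm steel shank with a round light-wood ball knob 28 mm in diameter on a 20 mm neck, 76 mm tall overall; too thick for the jig. Origin: centre of the nose tip. It hangs in the other rack hole.
- rack: The pin rack, a fixed wooden block 70 x 130 x 55 mm (x, y, z). Origin: centre of its underside. Two upright through holes of 14.5 mm at y = -33 and +33 mm on its centre line; which pin hangs in which varies.
- mallet: A wooden mallet lying on the bench, 265 mm long; head 75 x 125 x 64 mm. Origin: underside, near the middle of its length. To be left alone.
- plane: A small steel block plane, 160 x 50 mm, about 63 mm tall, on the bench. Origin: centre of its underside. To be left alone.
- jar: A closed amber glass jar, 64 mm in diameter, 75 mm tall, on the bench. Origin: centre of its underside. To be left alone.
Not all that is in view belongs to the job. What is shaped like the pin but pink or turquoise is not meant.

How it is judged:
On the way, in this order (a step that is already met when the one before it is completed fails the run):
1. the swinging half is shut (value of joint swing below 0.015 rad), for 0.2 s.
2. the locking pin is fully home through both lug holes (z of pin in the frame of hole below -0.035 m and horizontal distance between pin and hole below 0.005 m and angle between pin's own z axis and vertical below 0.12 rad and value of joint swing below 0.02 rad), for 0.2 s.
At the end, for the whole second after the job is handed in: The swinging half is shut (under 0.012 rad), the pin stands in both lug holes (nose at least 35 mm below the mouth, within 5 mm of the axis, tilt under 0.12 rad) and the fingers press on each half with more than 5 N, through the last second (value of joint swing below 0.012 rad and z of pin in the frame of hole below -0.035 m and horizontal distance between pin and hole below 0.005 m and angle between pin's own z axis and vertical below 0.12 rad and contact force between the fingers and moving_half above 5 N and contact force between the fingers and fixed_half above 5 N); the arm keeps its last pose, push and grip.
It fails at once if the thick pin was moved more than 20 mm (distance of thick_pin from where it was at the start of the episode above 0.02 m).
It fails at once if the mallet was moved more than 30 mm (distance of mallet from where it was at the start of the episode above 0.03 m).
It fails at once if the plane was moved more than 30 mm (distance of plane from where it was at the start of the episode above 0.03 m).
It fails at once if the jar was moved more than 30 mm (distance of jar from where it was at the start of the episode above 0.03 m).
It also fails if it takes over 58 s, if anything falls off the work surface, if the arm or the gripper's body presses on something with over 40 N, if the wrist force passes 120 N, or if a joint passes its speed limit or range.

## Working session

There is one attempt and no reset: what is moved stays moved. The work goes in short steps, Python scripts to look and compute and a shell command to move; the robot and the scene stay as the last step left them, time stands still between calls to the robot, and variables do not carry over. Pictures are saved under pics/ and viewed, about 8 in all and at most 12, crops included, and the job is handed in when it is done.

```bash
mkdir -p pics; ls; python3 - <<'E'
from station import env
import cv2, numpy as np
np.set_printoptions(precision=4,suppress=True)
s=env.sense(); print(s)
for c in ("top","side"):
    im=env.get_image(c); cv2.imwrite(f"pics/{c}0.png",im[:,:,::-1]); i=env.camera_info(c); print(c,i)
    for n in ("pin","thick_pin","rack","moving_half","fixed_half","jig"):
        print(n,[(np.round(d["extent"]).tolist(),round(d["confidence"],2)) for d in env.find_in(c,n)][:3])
print(env.camera_info("wrist"), env.sense()["time_s"])
E
```

```text
pics
{'time_s': 0.0, 'q': array([-1.271 ,  0.0534,  1.6143, -0.    ,  1.476 , -0.119 ]), 'qd': array([-0.0004, -0.0008, -0.0015,  0.0011, -0.0021, -0.0004]), 'tau': array([  0.0003, -39.3676, -37.0181,  -0.0001,   0.007 ,   0.    ]), 'position': array([ 0.254 , -0.5704,  0.23  ]), 'orientation': array([-3.1395, -0.0002,  0.4188]), 'wrist_force': array([-0.7263,  0.4256, -0.3661]), 'wrist_torque': array([-0.07  , -0.0553,  0.0182]), 'opening': 1.0022026974705245}
top {'vfov': 46.77104006389245, 'cx': 324.7218343401272, 'cy': 240.4131969415529, 'pose': array([[-0.006 , -0.9973,  0.0735,  0.4416],
       [-1.    ,  0.0062,  0.0026,  0.0467],
       [-0.003 , -0.0734, -0.9973,  1.3885],
       [ 0.    ,  0.    ,  0.    ,  1.    ]])}
pin [([424.0, 248.0, 443.0, 258.0], 0.56), ([451.0, 304.0, 466.0, 320.0], 0.53), ([460.0, 271.0, 470.0, 284.0], 0.42)]
thick_pin [([161.0, 278.0, 192.0, 304.0], 0.68), ([484.0, 278.0, 494.0, 286.0], 0.5)]
rack [([485.0, 276.0, 498.0, 287.0], 0.74), ([444.0, 261.0, 503.0, 298.0], 0.57)]
moving_half [([272.0, 186.0, 328.0, 282.0], 0.62)]
fixed_half [([334.0, 19
[... 315 characters left out ...]
0.    ,  0.    ,  1.    ]])}
pin [([306.0, 138.0, 354.0, 177.0], 0.73), ([283.0, 366.0, 298.0, 385.0], 0.71), ([297.0, 341.0, 314.0, 367.0], 0.64)]
thick_pin [([284.0, 405.0, 300.0, 419.0], 0.77), ([355.0, 338.0, 475.0, 458.0], 0.41)]
rack [([268.0, 363.0, 317.0, 446.0], 0.8)]
moving_half [([272.0, 208.0, 369.0, 245.0], 0.94), ([245.0, 143.0, 270.0, 176.0], 0.49)]
fixed_half []
jig [([250.0, 212.0, 395.0, 308.0], 0.76)]
{'vfov': 59.99678745738323, 'cx': 327.2902892495349, 'cy': 242.18429310271512, 'hand_eye': array([[-0.0012, -0.9588, -0.2841,  0.0716],
       [ 1.    , -0.0011, -0.0004,  0.0001],
       [ 0.0001, -0.2841,  0.9588, -0.142 ],
       [ 0.    ,  0.    ,  0.    ,  1.    ]])} 0.7
```

View pics/top0.png

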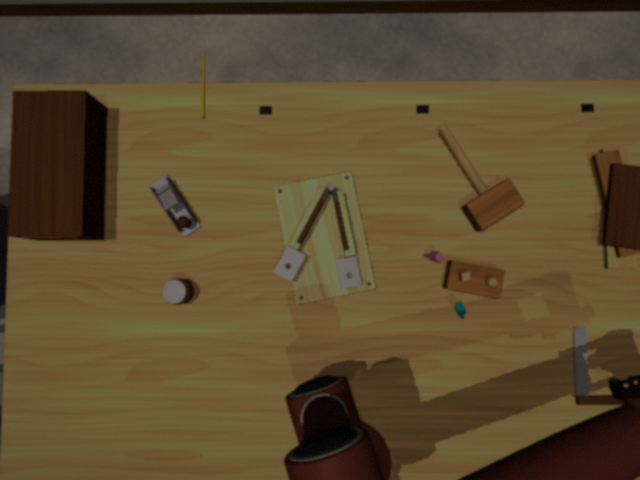

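View pics/side0.png

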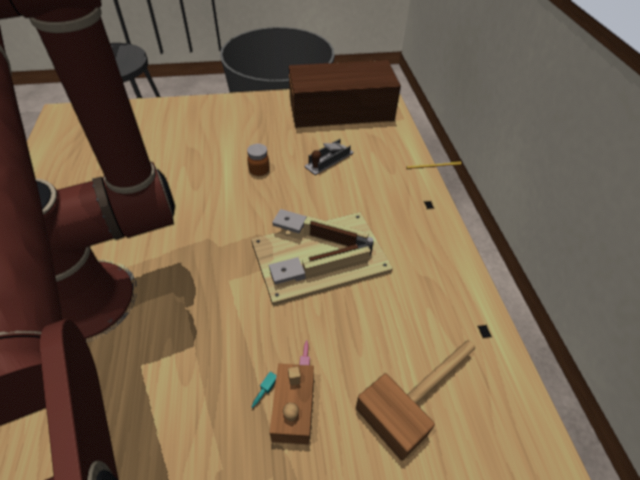

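The top view shows the open jig, with the fixed lug hole at about (349,273), the swinging lug hole at (290,265) and the hinge at (331,189). The rack holds the square grip at (465,275) and the ball knob at (492,281). In the side view the square grip is at (294,376) and the knob at (291,411). The pink and turquoise decoys lie beside the rack.

```bash
cat > h.py <<'E'
from station import env
import cv2, numpy as np
from scipy.spatial.transform import Rotation as Ro
np.set_printoptions(precision=4,suppress=True)
def tool(s=None):
    s=s or env.sense(); T=np.eye(4); T[:3,:3]=Ro.from_euler('xyz',s['orientation']).as_matrix(); T[:3,3]=s['position']; return T
def cam(c,T=None):
    i=env.camera_info(c); P=i['pose'] if c!='wrist' else (tool() if T is None else T)@i['hand_eye']
    return P,240/np.tan(np.radians(i['vfov']/2)),i['cx'],i['cy']
def w(c,u,v,z,T=None):
    P,f,cx,cy=cam(c,T); d=P[:3,:3]@np.array([(u-cx)/f,(v-cy)/f,1]); return P[:3,3]+d*(z-P[2,3])/d[2]
def px(c,p,T=None):
    P,f,cx,cy=cam(c,T); q=P[:3,:3].T@(np.array(p)-P[:3,3]); return q[:2]/q[2]*f+[cx,cy]
def go(x,y,z,yaw=None):
    "mm in tool axes to target, and yaw change az"
    T=tool(); d=T[:3,:3].T@(np.array([x,y,z])-T[:3,3])*1000
    print("go",d.round(1),"az",None if yaw is None else round(-((yaw-env.sense()['orientation'][2]+np.pi/2)%np.pi-np.pi/2),4))
def snap(name,crop=None,scale=1):
    T=tool(); im=env.get_image('wrist')[:,:,::-1]
    if crop: im=im[crop[1]:crop[3],crop[0]:crop[2]]
    cv2.imwrite(f"pics/{name}.png",cv2.resize(im,None,fx=scale,fy=scale,interpolation=2)); np.save(f"pics/{name}.npy",T); return T
E
python3 - <<'E'
from h import *
C=np.array([w('top',*p,.018)[:2] for p in ((276,188),(348,173),(375,288),(301,304))])
L=np.array([(.14,.14),(.14,-.06),(-.16,-.06),(-.16,.14)])
a=C-C.mean(0);b=L-L.mean(0); yaw=np.arctan2((b[:,0]*a[:,1]-b[:,1]*a[:,0]).sum(),(a*b).sum())
R=np.array([[np.cos(yaw),-np.sin(yaw)],[np.sin(yaw),np.cos(yaw)]]); o=C.mean(0)-R@L.mean(0)
print("jig",o,yaw,"res",C-(L@R.T+o)); hinge=o+R@[.1,0]; print("hinge",hinge,"hole",o+R@[-.115,0])
print("fixed hole",w('top',349,273,.046)); m=w('top',290.5,265,.061)[:2]; print("mov hole",m,"r",np.linalg.norm(m-hinge))
v=R.T@(m-hinge); print("swing",np.arctan2(-v[1],-v[0]))
print("pin top",w('top',465.5,274,.091),w('side',294,369,.091)); print("thick", w('top',492,281,.09),w('side',291,406,.09))
E
```

```text
jig [0.5672 0.0127] 0.21141799428437572 res [[-0.0003 -0.008 ]
 [-0.0056  0.0077]
 [ 0.001   0.0068]
 [ 0.0049 -0.0065]]
hinge [0.665  0.0337] hole [ 0.4548 -0.0114]
fixed hole [ 0.4612 -0.0079  0.046 ]
mov hole [0.481  0.1324] r 0.20881346361869307
swing -0.7034562005508828
pin top [ 0.4566 -0.2777  0.091 ] [ 0.4543 -0.2749  0.091 ]
thick [ 0.4399 -0.3393  0.09  ] [ 0.4417 -0.3412  0.09  ]
```

```bash
python3 -c "
from h import *
go(.50,.03,.30,.2114)"
```

```text
go [ 469.  -449.1  -68.7] az 0.2074
```

```bash
python3 -m inch '[{"dx":29,"dy":-28,"dz":-5,"az":0.02,"gripper":0},{"dx":29,"dy":-28,"dz":-5,"az":0.02},{"dx":29,"dy":-28,"dz":-5,"az":0.02},{"dx":29,"dy":-28,"dz":-5,"az":0.02},{"dx":29,"dy":-28,"dz":-5,"az":0.02},{"dx":29,"dy":-28,"dz":-5,"az":0.02},{"dx":29,"dy":-28,"dz":-5,"az":0.02},{"dx":29,"dy":-28,"dz":-5,"az":0.02},{"dx":29,"dy":-28,"dz":-5,"az":0.02},{"dx":29,"dy":-28,"dz":-5,"az":0.02}]' 40
python3 -c "
from h import *
go(.50,.03,.30,.2114)"
```

```text
go [ 469.  -449.1  -68.7] az 0.2074schema error: expected keys dx, dy, dz, ax, ay, az, gripper
```

```bash
python3 -m inch '[{"dx":29,"dy":-28,"dz":-5,"ax":0,"ay":0,"az":0.02,"gripper":0},{"dx":29,"dy":-28,"dz":-5,"ax":0,"ay":0,"az":0.02,"gripper":0},{"dx":29,"dy":-28,"dz":-5,"ax":0,"ay":0,"az":0.02,"gripper":0},{"dx":29,"dy":-28,"dz":-5,"ax":0,"ay":0,"az":0.02,"gripper":0},{"dx":29,"dy":-28,"dz":-5,"ax":0,"ay":0,"az":0.02,"gripper":0},{"dx":29,"dy":-28,"dz":-5,"ax":0,"ay":0,"az":0.02,"gripper":0},{"dx":29,"dy":-28,"dz":-5,"ax":0,"ay":0,"az":0.02,"gripper":0},{"dx":29,"dy":-28,"dz":-5,"ax":0,"ay":0,"az":0.02,"gripper":0},{"dx":29,"dy":-28,"dz":-5,"ax":0,"ay":0,"az":0.02,"gripper":0},{"dx":29,"dy":-28,"dz":-5,"ax":0,"ay":0,"az":0.02,"gripper":0}]' 40
python3 -c "
from h import *
go(.50,.03,.30,.2114)"
```

```text
time_s: 1.53
position: [0.4407, -0.2085, 0.2807]
orientation: [-3.141, -0.001, 0.194]
wrist_force: [1.0, -0.5, 0.1]
opening: -0.001
go [ 104.1 -222.6  -19.1] az -0.0177
```

```bash
python3 -m inch '[{"dx":17,"dy":-37,"dz":-3,"ax":0,"ay":0,"az":-0.003,"gripper":0},{"dx":17,"dy":-37,"dz":-3,"ax":0,"ay":0,"az":-0.003,"gripper":0},{"dx":17,"dy":-37,"dz":-3,"ax":0,"ay":0,"az":-0.003,"gripper":0},{"dx":17,"dy":-37,"dz":-3,"ax":0,"ay":0,"az":-0.003,"gripper":0},{"dx":17,"dy":-37,"dz":-3,"ax":0,"ay":0,"az":-0.003,"gripper":0},{"dx":17,"dy":-37,"dz":-3,"ax":0,"ay":0,"az":-0.003,"gripper":0},{"dx":0,"dy":0,"dz":0,"ax":0,"ay":0,"az":0,"gripper":0}]'
python3 - <<'E'
from h import *
snap('jig1'); print(env.sense()['qd'])
E
```

```text
time_s: 2.12
position: [0.498, 0.04, 0.3029]
orientation: [3.141, -0.01, 0.219]
wrist_force: [-0.4, -0.8, -1.1]
opening: 0.003
[-0.0753 -0.0073  0.0179 -0.0307  0.005  -0.0302]
```

View pics/jig1.png

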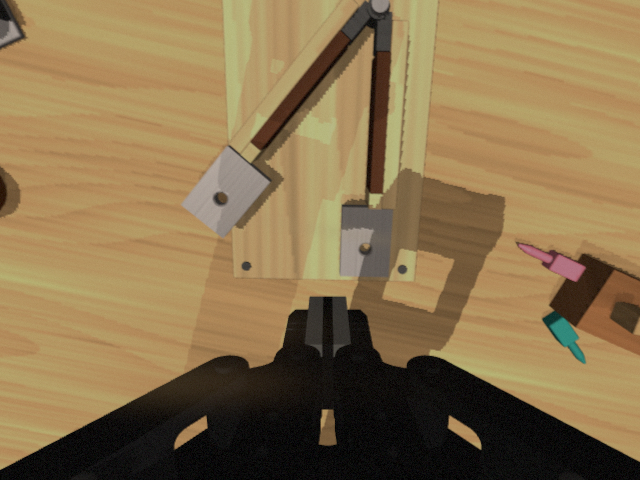

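The wrist view shows the fixed lug hole at (365,248), the swinging lug hole at (221,198) and the hinge pin at (379,6). The board's near edge runs from (233,281) to (415,281).

```bash
python3 - <<'E'
from h import *
T=np.load('pics/jig1.npy')
h=w('wrist',365,248,.046,T)[:2]; c=np.array([w('wrist',*p,.046,T)[:2] for p in ((341,206),(394,209),(389,278),(340,276))])
print("hole",h,"lug sizes",np.linalg.norm(np.diff(c,axis=0),axis=1),"centre",c.mean(0))
hg=w('wrist',379,6,.07,T)[:2]; d=hg-h; print("hinge",hg,"dist",np.hypot(*d),"yaw",np.arctan2(d[1],d[0]))
yaw=np.arctan2(d[1],d[0]); e=(c[1]-c[2]+c[0]-c[3]); print("lug yaw",np.arctan2(e[1],e[0]))
m=w('wrist',221.5,198,.061,T)[:2]; v=m-hg; print("mov",m,np.hypot(*v),"swing",(yaw-np.arctan2(-v[1],-v[0])))
print("board y-edge width", w('wrist',233,281,.018,T)-w('wrist',415,281,.018,T))
E
```

```text
hole [ 0.4575 -0.0082] lug sizes [0.0519 0.0719 0.0503] centre [ 0.4627 -0.0079]
hinge [0.6648 0.0337] dist 0.2115513243693619 yaw 0.19919327230326955
lug yaw 0.20176470449104236
mov [0.48   0.1367] 0.21165111447076007 swing 0.7077259379322396
board y-edge width [-0.0432  0.1953  0.    ]
```

```bash
cat >> h.py <<'E'
YAW=.2; HOLE=np.array([.4575,-.0082])
def jig(x,y):  # relative to the hinge, jig axes
    R=np.array([[np.cos(YAW),-np.sin(YAW)],[np.sin(YAW),np.cos(YAW)]]); return HOLE+R@[x+.215,y]
E
python3 -c "
from h import *
print(jig(-.11,.17)); go(*jig(-.11,.17),.04,.2)"
```

```text
[0.5266 0.1793]
go [  56.5 -132.8  262.7] az 0.0176
```

```bash
python3 -m inch '[{"dx":14,"dy":-33,"dz":20,"ax":0,"ay":0,"az":0.0044,"gripper":0},{"dx":14,"dy":-33,"dz":20,"ax":0,"ay":0,"az":0.0044,"gripper":0},{"dx":14,"dy":-33,"dz":20,"ax":0,"ay":0,"az":0.0044,"gripper":0},{"dx":14,"dy":-33,"dz":20,"ax":0,"ay":0,"az":0.0044,"gripper":0},{"dx":0,"dy":0,"dz":36,"ax":0,"ay":0,"az":0,"gripper":0},{"dx":0,"dy":0,"dz":36,"ax":0,"ay":0,"az":0,"gripper":0},{"dx":0,"dy":0,"dz":36,"ax":0,"ay":0,"az":0,"gripper":0},{"dx":0,"dy":0,"dz":36,"ax":0,"ay":0,"az":0,"gripper":0},{"dx":0,"dy":0,"dz":20,"ax":0,"ay":0,"az":0,"gripper":0},{"dx":0,"dy":0,"dz":0,"ax":0,"ay":0,"az":0,"gripper":0}]'
python3 -c "
from h import *
go(*jig(-.11,.17),.04,.2);go(*jig(-.11,.0405),.04,.2)"
```

```text
time_s: 3.0
position: [0.5355, 0.1732, 0.0559]
orientation: [3.131, -0.023, 0.19]
wrist_force: [-0.7, -0.3, -0.5]
opening: -0.001
go [-7.9 -7.8 15.6] az -0.0101
go [ -6.6 121.7  17. ] az -0.0101
```

```bash
python3 - <<'E'
s=open('h.py').read()
i=s.index("    T=tool(); d=T"); j=s.index("def snap")
s=s[:i]+'''    T=tool(); d=T[:3,:3].T@(np.array([x,y,z])-T[:3,3])*1000
    y0=env.sense()['orientation'][2]; t=y0 if yaw is None else y0+(yaw-y0+np.pi/2)%np.pi-np.pi/2
    r=Ro.from_matrix(T[:3,:3].T@Ro.from_euler('xyz',[np.pi,0,t]).as_matrix()).as_rotvec()
    print("go",d.round(1),"turn",r.round(3),"at",T[:3,3])
'''+s[j:]
open('h.py','w').write(s)
E
python3 -m inch '[{"dx":-3,"dy":12,"dz":7,"ax":0,"ay":0,"az":-0.005,"gripper":0},{"dx":-3,"dy":14,"dz":5,"ax":0,"ay":0,"az":-0.005,"gripper":0},{"dx":0,"dy":16,"dz":0,"ax":0,"ay":0,"az":0,"gripper":0},{"dx":0,"dy":16,"dz":0,"ax":0,"ay":0,"az":0,"gripper":0},{"dx":0,"dy":16,"dz":0,"ax":0,"ay":0,"az":0,"gripper":0},{"dx":0,"dy":12,"dz":0,"ax":0,"ay":0,"az":0,"gripper":0}]'
python3 -c "
from h import *
go(*jig(-.11,.0405),.04,.2)"
```

```text
time_s: 3.5
position: [0.5464, 0.0844, 0.0475]
orientation: [3.139, -0.02, 0.196]
wrist_force: [-1.8, 3.5, -0.7]
opening: -0.002
go [-0.5 32.5  7.6] turn [ 0.003 -0.02  -0.004] at [0.5464 0.0844 0.0475]
```

Contact is made at about 3.5 N. I'll carry on slowly.

```bash
python3 -m inch '[{"dx":0,"dy":10,"dz":3,"ax":0,"ay":-0.01,"az":0,"gripper":0},{"dx":0,"dy":9,"dz":3,"ax":0,"ay":-0.01,"az":0,"gripper":0},{"dx":0,"dy":6,"dz":0,"ax":0,"ay":0,"az":0,"gripper":0},{"dx":0,"dy":5,"dz":0,"ax":0,"ay":0,"az":0,"gripper":0},{"dx":0,"dy":3,"dz":0,"ax":0,"ay":0,"az":0,"gripper":0}]'
python3 -c "
from h import *
go(*jig(-.11,.0405),.04,.2)"
```

```text
time_s: 3.92
position: [0.5533, 0.0524, 0.0444]
orientation: [-3.13, 0.001, 0.189]
wrist_force: [-4.9, 22.1, 4.8]
opening: 0.002
go [-0.9 -0.   4.4] turn [-0.012  0.001 -0.011] at [0.5533 0.0524 0.0444]
```

```bash
python3 -m inch '[{"dx":0,"dy":1,"dz":0,"ax":0,"ay":0,"az":0,"gripper":0},{"dx":0,"dy":1,"dz":0,"ax":0,"ay":0,"az":0,"gripper":0},{"dx":0,"dy":1,"dz":0,"ax":0,"ay":0,"az":0,"gripper":0},{"dx":0,"dy":1,"dz":0,"ax":0,"ay":0,"az":0,"gripper":0}]'
python3 -m inch '[{"dx":0,"dy":-8,"dz":0,"ax":0,"ay":0,"az":0,"gripper":0},{"dx":0,"dy":-10,"dz":-10,"ax":0,"ay":0,"az":0,"gripper":0},{"dx":0,"dy":0,"dz":-35,"ax":0,"ay":0,"az":0,"gripper":0},{"dx":-20,"dy":0,"dz":-35,"ax":0,"ay":0,"az":0,"gripper":85},{"dx":-25,"dy":0,"dz":-35,"ax":0,"ay":0,"az":0,"gripper":85},{"dx":-25,"dy":15,"dz":-35,"ax":0,"ay":0,"az":0,"gripper":85},{"dx":0,"dy":10,"dz":-35,"ax":0,"ay":0,"az":0,"gripper":85},{"dx":0,"dy":0,"dz":0,"ax":0,"ay":0,"az":0,"gripper":85},{"dx":0,"dy":0,"dz":0,"ax":0,"ay":0,"az":0,"gripper":85}]'
python3 - <<'E'
from h import *
s=env.sense(); print(s['position'],s['orientation'])
snap('jig2',(160,0,560,300),2)
E
```

```text
time_s: 4.25
position: [0.5532, 0.053, 0.0446]
orientation: [-3.12, 0.003, 0.19]
wrist_force: [-2.5, 6.4, 2.1]
opening: 0.001
time_s: 5.0
position: [0.4884, 0.0332, 0.2382]
orientation: [-3.131, -0.004, 0.196]
wrist_force: [-0.8, 0.4, -1.1]
opening: 0.85
[0.4884 0.0332 0.2382] [-3.1311 -0.0039  0.1958]
```

View pics/jig2.png

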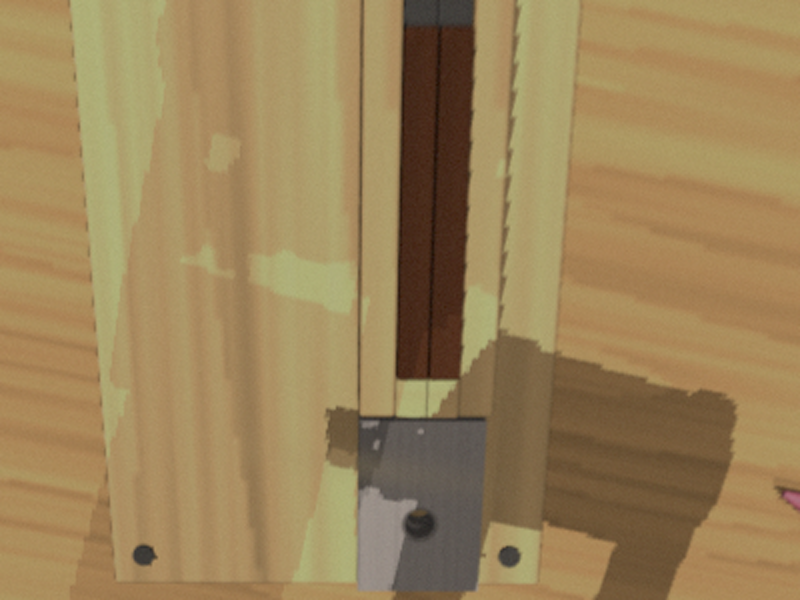

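The jig is shut: the centre seam is tight and one upper lug hole shows at crop (420,522), which is image (370,261). Now to the pin.

```bash
python3 - <<'E'
from h import *
T=np.load('pics/jig2.npy')
print("hole",w('wrist',370,261,.061,T)[:2],"prev",HOLE)
c=np.array([w('wrist',160+a/2,b/2,.061,T)[:2] for a,b in ((358,418),(486,418),(477,591),(357,590))])
print(np.linalg.norm(np.diff(c,axis=0),axis=1),c.mean(0), jig(-.208,0))
go(.43,-.27,.22,-.227); print(env.sense()['q'])
E
```

```text
hole [ 0.4574 -0.0065] prev [ 0.4575 -0.0082]
[0.05   0.0731 0.0498] [ 0.4636 -0.0048] [ 0.4644 -0.0068]
go [-117.4  286.    15.9] turn [-0.011 -0.004  0.423] at [0.4894 0.0332 0.2394]
[-0.0907 -0.2864  1.9106  0.0112  1.5141  1.2835]
```

```bash
python3 -m inch '[{"dx":-14,"dy":35,"dz":2,"ax":0,"ay":0,"az":0,"gripper":85},{"dx":-14,"dy":35,"dz":2,"ax":0,"ay":0,"az":0,"gripper":85},{"dx":-14,"dy":35,"dz":2,"ax":0,"ay":0,"az":0,"gripper":85},{"dx":-14,"dy":35,"dz":2,"ax":0,"ay":0,"az":0,"gripper":85},{"dx":-14,"dy":35,"dz":2,"ax":0,"ay":0,"az":0.1,"gripper":45},{"dx":-8,"dy":35,"dz":2,"ax":0,"ay":0,"az":0.1,"gripper":45},{"dx":-8,"dy":35,"dz":2,"ax":0,"ay":0,"az":0.1,"gripper":45},{"dx":0,"dy":35,"dz":0,"ax":-0.01,"ay":0,"az":0.1,"gripper":45},{"dx":0,"dy":0,"dz":0,"ax":0,"ay":0,"az":0,"gripper":45},{"dx":0,"dy":0,"dz":0,"ax":0,"ay":0,"az":0,"gripper":45}]'
python3 - <<'E'
from h import *
go(.43,-.27,.22,-.227); T=snap('rack1',(160,100,560,400),2)
print(px('wrist',(.4555,-.2765,.091),T))
E
```

```text
time_s: 5.88
position: [0.4385, -0.2642, 0.2136]
orientation: [-3.139, 0.004, -0.211]
wrist_force: [-1.1, 1.0, -0.1]
opening: 0.531
go [-7.1  7.4 -6.4] turn [-0.003  0.004  0.016] at [ 0.4385 -0.2642  0.2136]
[340.1624 203.0444]
```

View pics/rack1.png

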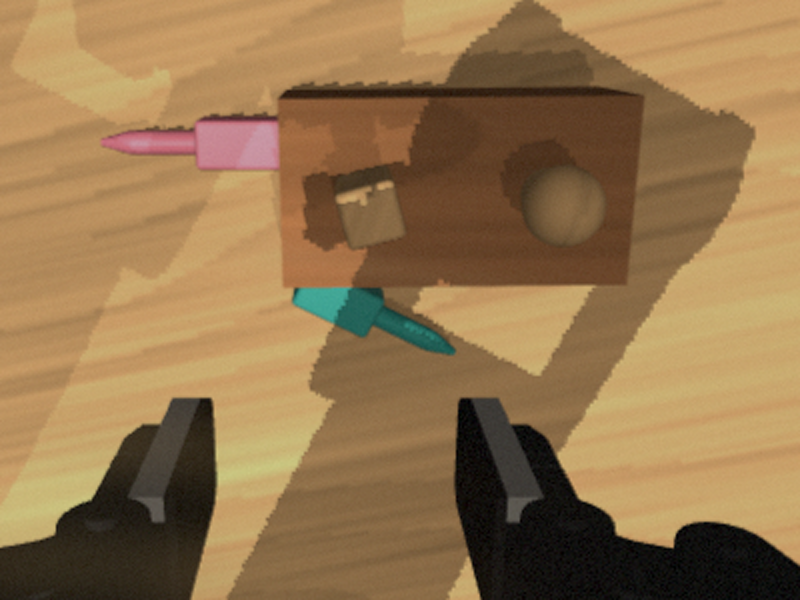

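The crop shows the square grip's top face at corners (337,204), (391,190), (405,236) and (352,249), turned slightly from the rack. The knob is at (565,205).

```bash
python3 - <<'E'
from h import *
T=np.load('pics/rack1.npy')
c=np.array([w('wrist',160+a/2,100+b/2,.091,T)[:2] for a,b in ((337,204),(391,190),(405,236),(352,249))])
d=np.diff(np.vstack([c,c[:1]]),axis=0); print(np.linalg.norm(d,axis=1)*1e3); print(np.arctan2(d[:,1],d[:,0])%(np.pi/2))
print(c.mean(0)); r=np.array([w('wrist',160+a/2,100+b/2,.055,T)[:2] for a,b in ((280,97),(642,96),(627,285),(284,287))])
print("rack c",r.mean(0),np.linalg.norm(np.diff(r,axis=0),axis=1)); e=r[0]-r[1]+r[3]-r[2]; e/=np.hypot(*e); print("rack yaw",np.arctan2(e[1],e[0])-np.pi/2,"pin hole",r.mean(0)+.033*e)
p=c.mean(0); go(p[0],p[1],.14,.07)
go(p[0],p[1],.062,.07)
E
```

```text
[17.9236 15.9126 17.8122 15.7579]
[0.0458 0.0985 0.0368 0.1061]
[ 0.4503 -0.279 ]
rack c [ 0.445  -0.3117] [0.1277 0.0697 0.1293]
rack yaw -0.20707066118883666 pin hole [ 0.4518 -0.2794]
go [15.  12.5 73.4] turn [-0.003  0.004 -0.28 ] at [ 0.4385 -0.2639  0.2135]
go [ 15.3  12.6 151.4] turn [-0.003  0.004 -0.28 ] at [ 0.4385 -0.2639  0.2135]
```

```bash
python3 -m inch '[{"dx":5,"dy":4,"dz":15,"ax":0,"ay":0,"az":-0.095,"gripper":45},{"dx":5,"dy":4,"dz":15,"ax":0,"ay":0,"az":-0.095,"gripper":45},{"dx":5,"dy":4,"dz":15,"ax":0,"ay":0,"az":-0.095,"gripper":45},{"dx":0,"dy":0,"dz":15,"ax":0,"ay":0,"az":0,"gripper":45},{"dx":0,"dy":0,"dz":0,"ax":0,"ay":0,"az":0,"gripper":45},{"dx":0,"dy":0,"dz":0,"ax":0,"ay":0,"az":0,"gripper":45}]'
python3 - <<'E'
from h import *
go(.451,-.279,.062,.07); T=snap('rack2',(160,160,560,460),2); print(px('wrist',(.451,-.279,.091),T))
E
```

```text
time_s: 6.43
position: [0.4554, -0.2706, 0.1501]
orientation: [-3.137, 0.004, 0.103]
wrist_force: [-0.0, -0.6, 0.7]
opening: 0.527
go [-4.9  8.3 88.1] turn [-0.005  0.004  0.033] at [ 0.4554 -0.2706  0.1501]
[342.6326 273.8543]
```

View pics/rack2.png

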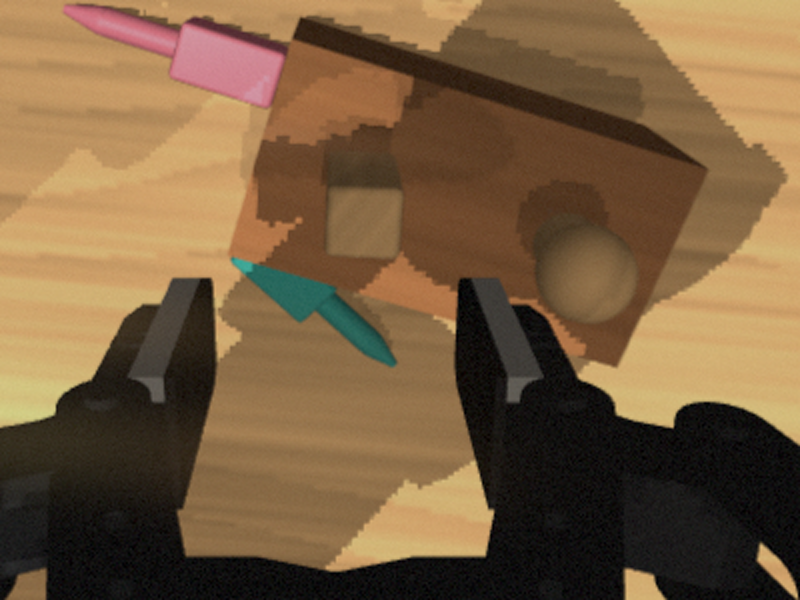

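The grip's top face now lies square to the jaws at crop (328–403, 187–258), centre (364,222), which is image (342,271). That agrees with the prediction within 3 px.

```bash
python3 - <<'E'
from h import *
T=np.load('pics/rack2.npy'); c=w('wrist',342.2,271,.091,T); print(c); go(c[0],c[1],.06,.103)
E
```

```text
[ 0.4525 -0.2786  0.091 ]
go [-3.1  8.4 89.8] turn [-0.005  0.004  0.   ] at [ 0.4551 -0.2703  0.1499]
```

```bash
python3 -m inch '[{"dx":-3,"dy":8,"dz":10,"ax":0,"ay":0,"az":0,"gripper":36},{"dx":0,"dy":0,"dz":15,"ax":0,"ay":0,"az":0,"gripper":36},{"dx":0,"dy":0,"dz":10,"ax":0,"ay":0,"az":0,"gripper":36},{"dx":0,"dy":0,"dz":0,"ax":0,"ay":0,"az":0,"gripper":36}]'
python3 -c "
from h import *
go(.4525,-.2786,.06,.103)"
```

```text
time_s: 6.82
position: [0.455, -0.2797, 0.1168]
orientation: [3.141, -0.001, 0.106]
wrist_force: [0.4, -0.0, 0.2]
opening: 0.421
go [-2.4 -1.4 56.8] turn [ 0.001 -0.001  0.003] at [ 0.455  -0.2797  0.1168]
```

```bash
python3 -m inch '[{"dx":-2,"dy":-1,"dz":15,"ax":0,"ay":0,"az":0,"gripper":36},{"dx":0,"dy":0,"dz":15,"ax":0,"ay":0,"az":0,"gripper":36},{"dx":0,"dy":0,"dz":15,"ax":0,"ay":0,"az":0,"gripper":36},{"dx":0,"dy":0,"dz":9,"ax":0,"ay":0,"az":0,"gripper":36},{"dx":0,"dy":0,"dz":2,"ax":0,"ay":0,"az":0,"gripper":36}]'
python3 -c "
from h import *
go(.4525,-.2786,.06,.103)"
```

```text
time_s: 7.23
position: [0.4549, -0.2818, 0.0627]
orientation: [3.135, -0.006, 0.106]
wrist_force: [-0.3, -0.0, -0.1]
opening: 0.423
go [-2.1 -3.4  2.7] turn [ 0.006 -0.006  0.003] at [ 0.4549 -0.2818  0.0627]
```

```bash
python3 -m inch '[{"dx":-2,"dy":-3,"dz":2,"ax":0,"ay":0,"az":0,"gripper":36},{"dx":-1,"dy":-1,"dz":1,"ax":0,"ay":0,"az":0,"gripper":36},{"dx":0,"dy":0,"dz":0,"ax":0,"ay":0,"az":0,"gripper":15},{"dx":0,"dy":0,"dz":0,"ax":0,"ay":0,"az":0,"gripper":15},{"dx":0,"dy":0,"dz":0,"ax":0,"ay":0,"az":0,"gripper":15},{"dx":0,"dy":0,"dz":0,"ax":0,"ay":0,"az":0,"gripper":15}]' 50
python3 -c "
from h import *
go(.4525,-.2786,.06,.103)"
```

```text
time_s: 7.73
position: [0.4525, -0.279, 0.0623]
orientation: [3.132, -0.009, 0.106]
wrist_force: [0.2, 0.2, -0.5]
opening: 0.223
go [ 0.1 -0.4  2.3] turn [ 0.009 -0.009  0.003] at [ 0.4525 -0.279   0.0623]
```

Gripped: the opening of 19 mm matches the 20 mm grip. Lifting now.

```bash
python3 -m inch '[{"dx":0,"dy":0,"dz":-12,"ax":0,"ay":0,"az":0,"gripper":15},{"dx":0,"dy":0,"dz":-20,"ax":0,"ay":0,"az":0,"gripper":15},{"dx":0,"dy":0,"dz":-25,"ax":0,"ay":0,"az":0,"gripper":15},{"dx":0,"dy":0,"dz":-30,"ax":0,"ay":0,"az":0,"gripper":15},{"dx":0,"dy":0,"dz":-20,"ax":0,"ay":0,"az":0,"gripper":15}]'
python3 - <<'E'
from h import *
s=env.sense(); print(s['opening'])
go(*HOLE,.16,.2)
E
```

```text
time_s: 8.15
position: [0.4482, -0.2754, 0.1699]
orientation: [3.141, 0.0, 0.106]
wrist_force: [-0.4, 0.3, -0.8]
opening: 0.22
0.22001588395603078
go [  37.5 -264.7    9.9] turn [ 0.     0.    -0.094] at [ 0.4482 -0.2754  0.1699]
```

```bash
python3 -m inch '[{"dx":4,"dy":-20,"dz":1,"ax":0,"ay":0,"az":-0.01,"gripper":15},{"dx":4,"dy":-30,"dz":1,"ax":0,"ay":0,"az":-0.01,"gripper":15},{"dx":4,"dy":-30,"dz":1,"ax":0,"ay":0,"az":-0.01,"gripper":15},{"dx":4,"dy":-30,"dz":1,"ax":0,"ay":0,"az":-0.01,"gripper":15},{"dx":4,"dy":-30,"dz":1,"ax":0,"ay":0,"az":-0.01,"gripper":15},{"dx":4,"dy":-30,"dz":1,"ax":0,"ay":0,"az":-0.01,"gripper":15},{"dx":4,"dy":-30,"dz":1,"ax":0,"ay":0,"az":-0.01,"gripper":15},{"dx":4,"dy":-30,"dz":1,"ax":0,"ay":0,"az":-0.01,"gripper":15},{"dx":4,"dy":-25,"dz":1,"ax":0,"ay":0,"az":-0.01,"gripper":15},{"dx":0,"dy":0,"dz":0,"ax":0,"ay":0,"az":0,"gripper":15}]'
python3 - <<'E'
from h import *
go(.4575,-.0073,.13,.2)
E
```

```text
time_s: 8.98
position: [0.4523, -0.013, 0.1801]
orientation: [3.121, -0.024, 0.194]
wrist_force: [0.6, -0.4, -0.7]
opening: 0.226
go [ 5.  -5.6 50.2] turn [ 0.021 -0.024 -0.006] at [ 0.4523 -0.013   0.1801]
```

```bash
python3 -m inch '[{"dx":5,"dy":-5,"dz":20,"ax":0.02,"ay":-0.02,"az":0,"gripper":15},{"dx":0,"dy":0,"dz":15,"ax":0,"ay":0,"az":0,"gripper":15},{"dx":0,"dy":0,"dz":8,"ax":0,"ay":0,"az":0,"gripper":15},{"dx":0,"dy":0,"dz":0,"ax":0,"ay":0,"az":0,"gripper":15}]'
python3 - <<'E'
from h import *
go(.4575,-.0073,.12,.2)
im=env.get_image('side'); cv2.imwrite('pics/x.png',im[:,:,::-1]); T=snap('ins1',(220,130,460,310),3.3)
for n,p in (('mouth',(.4575,-.0073,.061)),('nose if centred',T@[0,0,-.0473,1])):
    q=px('side',p[:3]); print(n,q)
print([ (d['extent'],d['confidence']) for d in env.find_in('side','pin')][:3])
c=cv2.resize(im[180:330,200:400],None,fx=4,fy=4,interpolation=2)[:,:,::-1]; cv2.imwrite('pics/ins1s.png',c)
E
```

```text
time_s: 9.32
position: [0.4592, -0.0064, 0.1415]
orientation: [3.138, -0.012, 0.199]
wrist_force: [-0.2, -0.1, -0.9]
opening: 0.222
go [-2.1  0.5 21.5] turn [ 0.004 -0.012 -0.001] at [ 0.4592 -0.0064  0.1415]
mouth [282.8941 264.3744]
nose if centred [281.0849 225.5486]
[([254.5, 371.8, 275.6, 404.6], 0.78), ([300.1, 344.6, 311.4, 363.5], 0.52)]
```

View pics/ins1s.png

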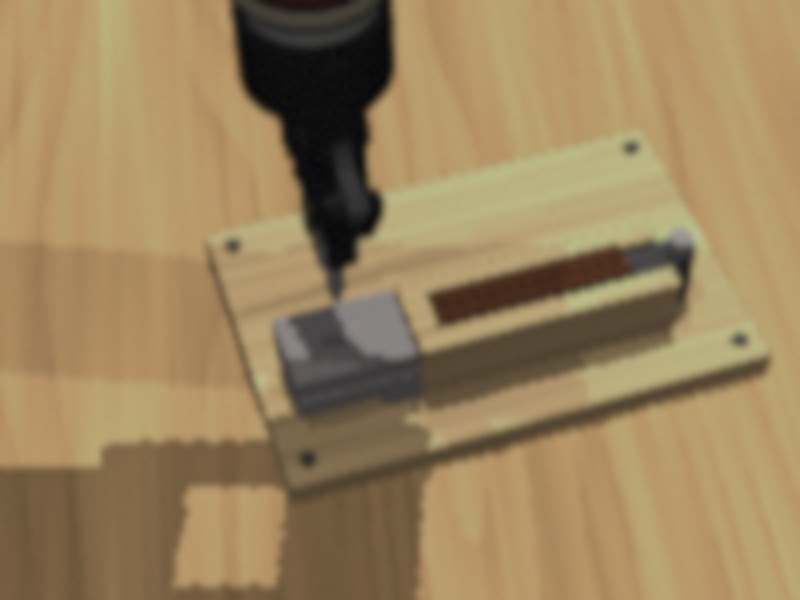

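View pics/ins1.png

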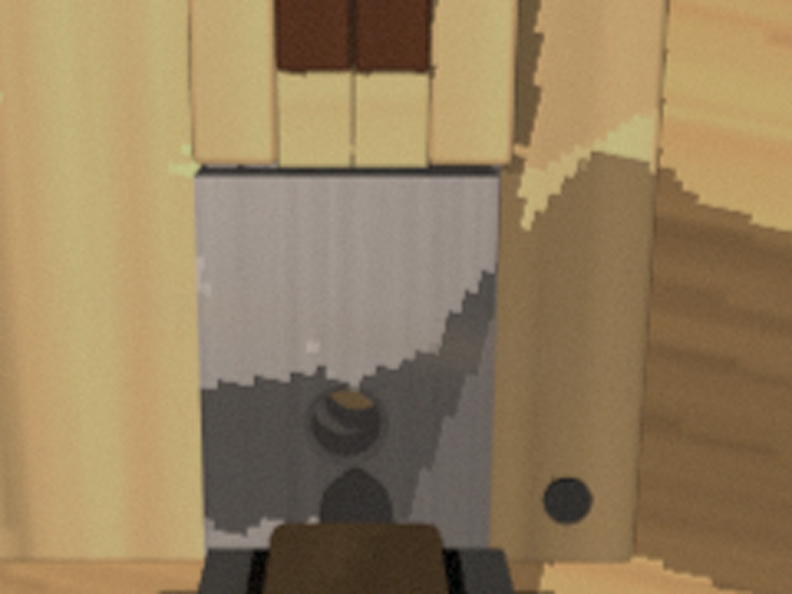

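The wrist crop shows the lug hole at (346,422), about image (325,258), and the pin nose at (357,474), about image (328,273.6). In the side crop the nose is at (336,290), above the lug.

```bash
python3 - <<'E'
from h import *
T=np.load('pics/ins1.npy'); print(T[:3,3])
n=T@[0,0,.0473,1]; print("pred nose",px('wrist',n[:3],T),n[:3],"side",px('side',n[:3]), "seen side",(200+336/4,180+292/4))
print("nose seen (tip)",w('wrist',328.2,274,n[2],T)); h=w('wrist',324.8,257.9,.061,T); print("hole seen",h)
ti=np.linalg.inv(T); print("nose in tool",(ti@np.r_[w('wrist',328.2,274,n[2],T),1])*1e3,"hole in tool",(ti@np.r_[h,1])*1e3)
E
```

```text
[ 0.4596 -0.0066  0.1424]
pred nose [326.87   272.7586] [ 0.4603 -0.0066  0.0951] side [283.4931 254.5738] seen side (284.0, 253.0)
nose seen (tip) [ 0.4598 -0.0074  0.0951]
hole seen [ 0.4566 -0.0063  0.061 ]
nose in tool [  -0.642     0.6455   47.2946 1000.    ] hole in tool [  -3.9018   -1.2201   81.3691 1000.    ]
```

```bash
python3 -c "
from h import *
go(.4573,-.0062,.111,.2)"
python3 -m inch '[{"dx":-2,"dy":0,"dz":10,"ax":0,"ay":-0.012,"az":0,"gripper":15},{"dx":0,"dy":0,"dz":12,"ax":0,"ay":0,"az":0,"gripper":15},{"dx":0,"dy":0,"dz":3,"ax":0,"ay":0,"az":0,"gripper":15},{"dx":0,"dy":0,"dz":0,"ax":0,"ay":0,"az":0,"gripper":15}]'
python3 -c "
from h import *
go(.4573,-.0062,.111,.2)"
```

```text
go [-3.5 -1.3 32.6] turn [ 0.005 -0.015 -0.002] at [ 0.4605 -0.0067  0.1436]
time_s: 9.8
position: [0.4602, -0.0087, 0.1192]
orientation: [3.134, -0.007, 0.196]
wrist_force: [-0.3, -1.4, -1.1]
opening: 0.225
go [-2.4 -3.   8.1] turn [ 0.007 -0.007 -0.004] at [ 0.4602 -0.0087  0.1192]
```

```bash
python3 -m inch '[{"dx":-2,"dy":-3,"dz":4,"ax":0.007,"ay":-0.007,"az":0,"gripper":15},{"dx":-1,"dy":0,"dz":2,"ax":0,"ay":0,"az":0,"gripper":15},{"dx":0,"dy":0,"dz":0,"ax":0,"ay":0,"az":0,"gripper":15}]'
python3 -c "
from h import *
go(.4573,-.0062,.111,.2)"
```

```text
time_s: 10.05
position: [0.456, -0.0062, 0.1119]
orientation: [-3.141, 0.002, 0.196]
wrist_force: [-0.6, -1.0, -0.4]
opening: 0.225
go [1.3 0.3 0.9] turn [-0.001  0.002 -0.004] at [ 0.456  -0.0062  0.1119]
```

```bash
python3 -m inch '[{"dx":1,"dy":0,"dz":4,"ax":0,"ay":0,"az":0,"gripper":15},{"dx":0,"dy":0,"dz":4,"ax":0,"ay":0,"az":0,"gripper":15},{"dx":0,"dy":0,"dz":4,"ax":0,"ay":0,"az":0,"gripper":15}]'
python3 -c "
from h import *
go(.4573,-.0062,.0683,.2)"
```

```text
time_s: 10.3
position: [0.4578, -0.006, 0.1002]
orientation: [3.142, 0.0, 0.196]
wrist_force: [0.6, -0.1, -0.4]
opening: 0.226
go [-0.6  0.1 31.9] turn [ 0.     0.    -0.004] at [ 0.4578 -0.006   0.1002]
```

Nose is about 8 mm in with no force. Continuing.

```bash
python3 -m inch '[{"dx":0,"dy":0,"dz":5,"ax":0,"ay":0,"az":0,"gripper":15},{"dx":0,"dy":0,"dz":5,"ax":0,"ay":0,"az":0,"gripper":15},{"dx":0,"dy":0,"dz":4,"ax":0,"ay":0,"az":0,"gripper":15},{"dx":0,"dy":0,"dz":3,"ax":0,"ay":0,"az":0,"gripper":15}]'
python3 -c "
from h import *
go(.4573,-.0062,.0683,.2)"
```

```text
time_s: 10.63
position: [0.4569, -0.0059, 0.0811]
orientation: [-3.141, 0.003, 0.197]
wrist_force: [-0.0, -0.3, -0.6]
opening: 0.227
go [ 0.3  0.4 12.8] turn [-0.001  0.003 -0.003] at [ 0.4569 -0.0059  0.0811]
```

```bash
python3 -m inch '[{"dx":0,"dy":0,"dz":4,"ax":0,"ay":0,"az":0,"gripper":15},{"dx":0,"dy":0,"dz":4,"ax":0,"ay":0,"az":0,"gripper":15},{"dx":0,"dy":0,"dz":3,"ax":0,"ay":0,"az":0,"gripper":15},{"dx":0,"dy":0,"dz":2,"ax":0,"ay":0,"az":0,"gripper":15},{"dx":0,"dy":0,"dz":1,"ax":0,"ay":0,"az":0,"gripper":15}]'
python3 -c "
from h import *
go(.4573,-.0062,.0683,.2)"
```

```text
time_s: 11.05
position: [0.4566, -0.0067, 0.0667]
orientation: [3.141, 0.005, 0.197]
wrist_force: [-6.8, 0.6, 11.5]
opening: 0.23
go [ 0.7 -0.4 -1.6] turn [ 0.001  0.005 -0.003] at [ 0.4566 -0.0067  0.0667]
```

```bash
python3 -m inch '[{"dx":0,"dy":0,"dz":1,"ax":0,"ay":0,"az":0,"gripper":15},{"dx":0,"dy":0,"dz":0,"ax":0,"ay":0,"az":0,"gripper":15},{"dx":0,"dy":0,"dz":0,"ax":0,"ay":0,"az":0,"gripper":15},{"dx":0,"dy":0,"dz":0,"ax":0,"ay":0,"az":0,"gripper":40},{"dx":0,"dy":0,"dz":0,"ax":0,"ay":0,"az":0,"gripper":40},{"dx":0,"dy":0,"dz":0,"ax":0,"ay":0,"az":0,"gripper":40},{"dx":0,"dy":0,"dz":-10,"ax":0,"ay":0,"az":0,"gripper":40},{"dx":0,"dy":0,"dz":-25,"ax":0,"ay":0,"az":0,"gripper":85},{"dx":0,"dy":0,"dz":-35,"ax":0,"ay":0,"az":0,"gripper":85},{"dx":0,"dy":0,"dz":-35,"ax":0,"ay":0,"az":0,"gripper":85}]'
python3 - <<'E'
from h import *
print(jig(-.10,0)); go(*jig(-.10,0),.16,.2); T=snap('pin3',(220,130,460,310),3.3)
print(px('wrist',(.457,-.0064,.097),T))
E
```

```text
time_s: 11.88
position: [0.4523, -0.005, 0.1667]
orientation: [-3.134, 0.019, 0.196]
wrist_force: [-0.4, -0.1, -0.0]
opening: 0.873
[0.5702 0.0146]
go [119.6   3.8   4.4] turn [-0.007  0.019 -0.004] at [ 0.4523 -0.005   0.1667]
[332.2033 248.0027]
```

View pics/pin3.png

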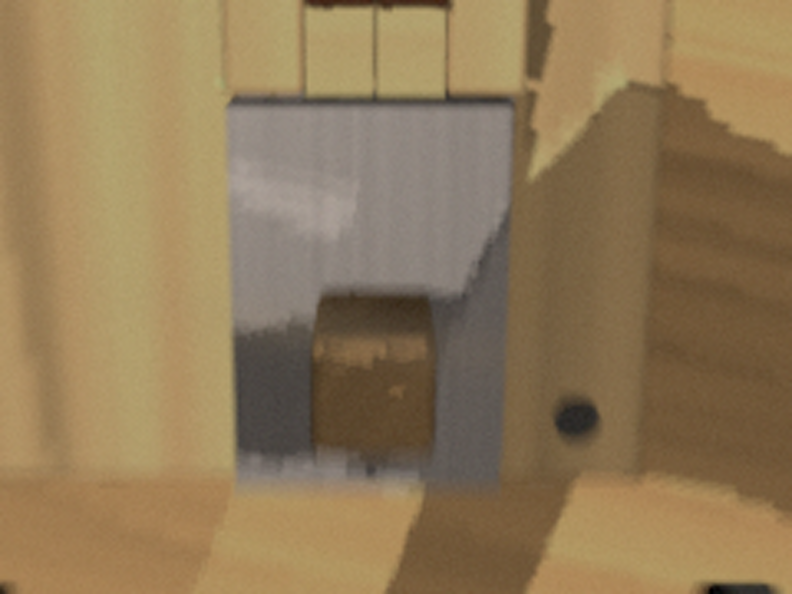

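The pin stands upright with its shoulder on the lug; the grip's top is at crop (373,395) against a predicted (370,389), and the seam is closed. Next is the final grip on the bars.

```bash
sed -i 's/HOLE=np.array(.*/HOLE=np.array([.4570,-.0067])/' h.py
python3 -m inch '[{"dx":20,"dy":0,"dz":0,"ax":0,"ay":0.01,"az":0,"gripper":85},{"dx":30,"dy":0,"dz":0,"ax":0,"ay":0.01,"az":0,"gripper":85},{"dx":30,"dy":0,"dz":0,"ax":0,"ay":0,"az":0,"gripper":85},{"dx":25,"dy":0,"dz":0,"ax":0,"ay":0,"az":0,"gripper":85},{"dx":10,"dy":0,"dz":0,"ax":0,"ay":0,"az":0,"gripper":85},{"dx":0,"dy":0,"dz":0,"ax":0,"ay":0,"az":0,"gripper":85}]'
python3 -c "
from h import *
go(*jig(-.10,0),.026,.2)"
```

```text
time_s: 12.43
position: [0.5804, 0.0174, 0.1903]
orientation: [3.137, -0.038, 0.196]
wrist_force: [-0.4, -0.0, 0.3]
opening: 0.993
go [-16.9  -1.6 163.8] turn [ 0.004 -0.038 -0.004] at [0.5804 0.0174 0.1903]
```

```bash
python3 -m inch '[{"dx":-5,"dy":0,"dz":25,"ax":0,"ay":-0.03,"az":0,"gripper":85},{"dx":-2,"dy":0,"dz":30,"ax":0,"ay":0,"az":0,"gripper":85},{"dx":0,"dy":0,"dz":25,"ax":0,"ay":0,"az":0,"gripper":85},{"dx":0,"dy":0,"dz":10,"ax":0,"ay":0,"az":0,"gripper":85},{"dx":0,"dy":0,"dz":0,"ax":0,"ay":0,"az":0,"gripper":85}]'
python3 -c "
from h import *
go(*jig(-.10,0),.026,.2)"
```

```text
time_s: 12.85
position: [0.5772, 0.0156, 0.1027]
orientation: [3.135, -0.015, 0.196]
wrist_force: [-0.3, -0.4, 0.4]
opening: 0.994
go [-8.4 -2.5 76.6] turn [ 0.007 -0.015 -0.004] at [0.5772 0.0156 0.1027]
```

```bash
python3 -m inch '[{"dx":-3,"dy":-2,"dz":18,"ax":0.007,"ay":-0.015,"az":0,"gripper":85},{"dx":-3,"dy":0,"dz":20,"ax":0,"ay":0,"az":0,"gripper":85},{"dx":0,"dy":0,"dz":15,"ax":0,"ay":0,"az":0,"gripper":85},{"dx":0,"dy":0,"dz":10,"ax":0,"ay":0,"az":0,"gripper":85},{"dx":0,"dy":0,"dz":4,"ax":0,"ay":0,"az":0,"gripper":85},{"dx":0,"dy":0,"dz":0,"ax":0,"ay":0,"az":0,"gripper":85}]'
python3 -c "
from h import *
go(*jig(-.10,0),.026,.2)"
```

```text
time_s: 13.35
position: [0.5744, 0.0155, 0.0417]
orientation: [3.139, -0.01, 0.196]
wrist_force: [0.4, 0.6, -0.1]
opening: 0.996
go [-4.6 -1.6 15.6] turn [ 0.002 -0.01  -0.004] at [0.5744 0.0155 0.0417]
```

```bash
python3 -m inch '[{"dx":0,"dy":-2,"dz":6,"ax":0.002,"ay":-0.01,"az":0,"gripper":85},{"dx":0,"dy":0,"dz":6,"ax":0,"ay":0,"az":0,"gripper":85},{"dx":0,"dy":0,"dz":2,"ax":0,"ay":0,"az":0,"gripper":85},{"dx":0,"dy":0,"dz":0,"ax":0,"ay":0,"az":0,"gripper":85},{"dx":0,"dy":0,"dz":0,"ax":0,"ay":0,"az":0,"gripper":65},{"dx":0,"dy":0,"dz":0,"ax":0,"ay":0,"az":0,"gripper":55}]' 50
python3 -c "
from h import *
go(*jig(-.10,0),.026,.2)"
```

```text
time_s: 13.85
position: [0.5775, 0.0174, 0.0313]
orientation: [3.139, -0.006, 0.196]
wrist_force: [0.3, 0.7, -0.5]
opening: 0.739
go [-7.9 -0.3  5.2] turn [ 0.002 -0.006 -0.004] at [0.5775 0.0174 0.0313]
```

```bash
python3 -m inch '[{"dx":0,"dy":0,"dz":0,"ax":0,"ay":0,"az":0,"gripper":30},{"dx":0,"dy":0,"dz":0,"ax":0,"ay":0,"az":0,"gripper":30},{"dx":0,"dy":0,"dz":0,"ax":0,"ay":0,"az":0,"gripper":30},{"dx":0,"dy":0,"dz":0,"ax":0,"ay":0,"az":0,"gripper":30},{"dx":0,"dy":0,"dz":0,"ax":0,"ay":0,"az":0,"gripper":30},{"dx":0,"dy":0,"dz":0,"ax":0,"ay":0,"az":0,"gripper":30}]' 60
python3 -c "
from h import *
s=env.sense(); print(s['opening']*85.4, s['wrist_force'])
go(*jig(-.10,0),.026,.2); T=snap('end',(120,0,620,375),1.6)"
```

```text
time_s: 14.35
position: [0.5778, 0.017, 0.0319]
orientation: [3.138, -0.007, 0.196]
wrist_force: [-0.1, 0.8, -1.0]
opening: 0.599
51.12945156430472 [-0.0547  0.7964 -0.9968]
go [-8.1 -0.7  5.9] turn [ 0.003 -0.007 -0.004] at [0.5778 0.017  0.0319]
```

View pics/end.png

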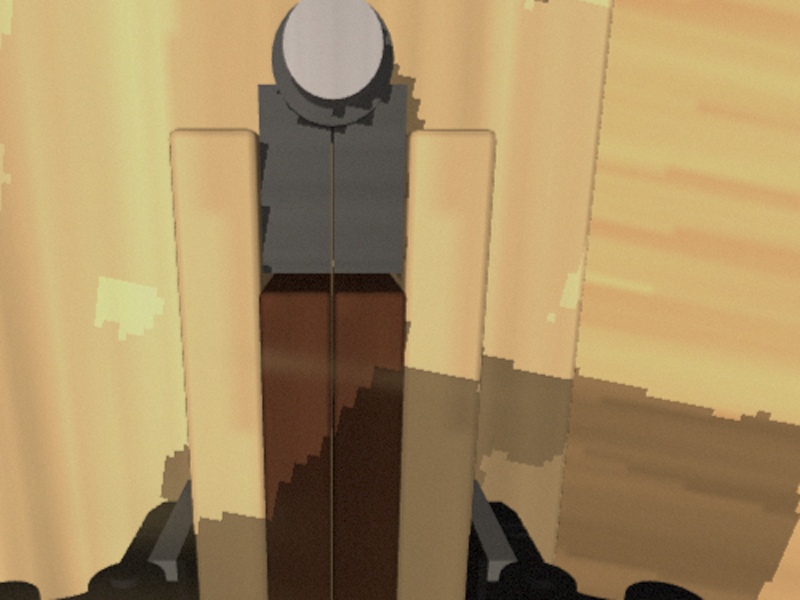

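Both pads lie on the outer faces, at (190,500) and (475,500). The seam is tight, and the reading of 51 mm is consistent with the 52 mm width (the 20 mm grip read 19). Handing in while holding.

```bash
python3 -c "
from h import *
env.sign_off(); s=env.sense(); print(s['time_s'],s['opening']*85.4,s['wrist_force'])"
```

```text
the job is handed in; nothing more can be done
the job is handed in; nothing more can be done
```

I pushed the swinging half shut, put the square-grip pin through both lugs, and gripped the two halves from outside at 60 N. I handed the job in at about 14.5 s, still holding.

- **Jig shut:** the push ended against the stop with a 22 N reaction. The seam looked closed afterwards and again in the last picture.
- **Pin home:** the nose entered with no measurable force, and the shoulder met the lug with about 11 N upward, within 2 mm of the expected height. The wrist picture after release showed it upright, within about 2 mm of the predicted spot. I took no picture of the pin after the final grip, because the last view did not include it.
- **Final grip:** the fingers stopped at a reading of 51 mm against the 52 mm width. The gripper reads about 1 mm low, since the 20 mm grip read 19. Net side force at the wrist was under 1 N, so both fingers press about equally, though I could not read each finger's force directly.
- **Left alone:** I did not touch the thick pin, mallet, plane or jar, and made no separate check of their positions.
- **Disagreements:** two readings of the hole position differed by about 2 mm, and I used the later one, taken at the insertion. The state read after hand-in was refused, so the last figures are from just before it.

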